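Line up the antiseptic bottles by size

ROBOT

A 6-joint arm with a two-finger parallel gripper is mounted at the origin on the work surface. World frame = base frame: x ahead of the robot, y to its left, z up, the work surface at z = 0. Lengths are in m, angles in rad, forces in N, time in s.
With the tool pointing down it reaches from about 0.325 to 0.875 m from the base axis. Payload 4.4 kg.
Tool frame: the origin (TCP) lies at the centre of the arm's flange, where the gripper is bolted on; the fingertips stand 173 mm ahead of it and the grasp point (between the pads) lies 155 mm ahead of it; z points along the fingers, y is the line along which they close (so a half turn about z gives the same grasp; the last joint's range is limited). The gripper opens to 85 mm and grips with 20 to 120 N. Pads are 22 mm wide; open, the fingers measure 114 mm over their backs; the gripper's body (76 mm by 85 mm) begins 54 mm behind the grasp point. The pads swing forward as they close: fully open they stand 13 mm farther back than shut.
Start: joints at [1.034, 0.207, 1.542, -0, 1.393, -0.15], TCP at [0.217, 0.533, 0.405] pointing down, gripper open.
Joint ranges: [-2.73, 2.73], [-0.86, 2.22], [0.23, 2.46], [-1.11, 4.25], [0.08, 2.63], [-2.82, 2.82]. Speed limits (rad/s): [2.79, 2.79, 3.14, 3.14, 3.14, 3.14].

INTERFACE

Orientations are given as a unit quaternion [w, x, y, z].
In Python, from rig import arm, vision, job, status gives the robot as it stands. Calls block until the motion is done:
- arm.goto(position, orientation): joint-space move of the TCP to a pose.
- arm.move_straight(position, rotation=None, velocity=0.15, contact_N=None): straight line of the TCP; rotation=None keeps the orientation; velocity is the mean speed in m/s. With contact_N (N) it stops when the force on the tool has changed by that much, and returns True; else False.
- arm.goto_joints(angles): joint-space move.
- arm.grip(opening, f_grip=None): finger opening in m; f_grip is the grip in N (None keeps the last); returns when the fingers have stopped.
- arm.sleep(seconds).
- arm.solve_ik(position, orientation): joint angles nearest the present ones, or None.
- vision.read_camera(name): name is "scene" or "top" or "wrist"; returns a dict with "image" (480x640x3 uint8, red, green, blue), "intrinsics" (3x3 intrinsics, pixels), "k1" (the pictures are not rectified: a ray, as slopes to the right and down, at radius r is drawn at 1 + k1 r^2 times it, then the intrinsics apply), "xyz" and "attitude" of the camera in the world. Camera axes: x right, y up, looking along -z (the intrinsics and any distortion apply to the point x, -y, -z); pixel columns grow to the right and rows downward; lengths in m; the calibration is good to about 2 mm. A picture is of the moment at which its call begins. There is no depth.
A pose or a line that the arm cannot do raises arm.IKError and nothing moves.
- job.hand_in(): hands the job in; it is judged then, once.
Readings, each from a call of its own:
- status.current_t(): time.
- status.current_q(): joint angles.
- status.current_joint_vel(): joint speeds.
- status.current_tau(): joint torques, N m.
- status.current_position(): TCP position.
- status.current_tcp_rot(): TCP orientation.
- status.current_wrist_force(): force on the tool from outside, world axes, zero at the start.
- status.current_torque(): the same for the moment, N m.
- status.current_width(): finger opening in m.
- status.current_grasp_force(): force on a finger pad.
Only numpy, scipy, OpenCV 4.12 (cv2) and the standard library are available. Lean on these libraries where they do the work, as an engineer would, in place of code of your own. Each camera call takes 0.05 s, during which the arm holds its last target. There are 200 camera calls.

TASK

Tidy the donation bench: stand the four amber bottles on the drip saucers of the steel shelf in order of size, the largest next to the white pump bottle and then ever smaller to the smallest at the other end. One upright in the middle of each saucer, put down gently. They are glass, so tip none over, and do not disturb the pump bottle or the swab box.

Things in the scene. Friction and masses are not known exactly. Their poses are not given: they have to be found in the camera images.
- bottle_250: The largest of four full amber glass bottles, about 420 g: round, 62 mm across, 148 mm tall over its cap; white label, green band. White screw cap 31 mm across, sides 20 mm high, its top the bottle's top; under it 6 mm of 25 mm wide neck, then the shoulder slopes out. Stands upright on the bench in front of the shelf. Origin: centre of its underside, z up.
- bottle_125: The second largest of four full amber glass bottles, about 230 g: round, 49 mm across, 121 mm tall over its cap; white label, green band. White screw cap 31 mm across, sides 20 mm high, its top the bottle's top; under it 6 mm of 25 mm wide neck, then the shoulder slopes out. Stands upright on the bench in front of the shelf. Origin: centre of its underside, z up.
- bottle_60: The second smallest of four full amber glass bottles, about 125 g: round, 40 mm across, 101 mm tall over its cap; white label, green band. White screw cap 31 mm across, sides 20 mm high, its top the bottle's top; under it 6 mm of 25 mm wide neck, then the shoulder slopes out. Stands upright on the bench in front of the shelf. Origin: centre of its underside, z up.
- bottle_30: The smallest of four full amber glass bottles, about 75 g: round, 34 mm across, 84 mm tall over its cap; white label, green band. White screw cap 31 mm across, sides 20 mm high, its top the bottle's top; under it 6 mm of 25 mm wide neck, then the shoulder slopes out. Stands upright on the bench in front of the shelf. Origin: centre of its underside, z up.
- saucer_1: Drip saucer at the robot's left (+y) end: fixed blue silicone dish, 98 mm across, rim 6 mm high, floor 2.5 mm thick and 86 mm across. Four equal ones, 105 mm apart in line, on a 20 mm high steel shelf 450 x 124 mm with a wire rail 57 mm beyond the row's line, 52 mm above the bench. Origin: centre of its underside (on the shelf); y along the row to the left.
- saucer_2: Drip saucer second from the left (+y): fixed blue silicone dish, 98 mm across, rim 6 mm high, floor 2.5 mm thick and 86 mm across. Four equal ones, 105 mm apart in line, on a 20 mm high steel shelf 450 x 124 mm with a wire rail 57 mm beyond the row's line, 52 mm above the bench. Origin: centre of its underside (on the shelf); y along the row to the left.
- saucer_3: Drip saucer second from the right (-y): fixed blue silicone dish, 98 mm across, rim 6 mm high, floor 2.5 mm thick and 86 mm across. Four equal ones, 105 mm apart in line, on a 20 mm high steel shelf 450 x 124 mm with a wire rail 57 mm beyond the row's line, 52 mm above the bench. Origin: centre of its underside (on the shelf); y along the row to the left.
- saucer_4: Drip saucer at the right (-y) end: fixed blue silicone dish, 98 mm across, rim 6 mm high, floor 2.5 mm thick and 86 mm across. Four equal ones, 105 mm apart in line, on a 20 mm high steel shelf 450 x 124 mm with a wire rail 57 mm beyond the row's line, 52 mm above the bench. Origin: centre of its underside (on the shelf); y along the row to the left.
- pump_bottle: White square pump bottle (hand gel) with a mint-green pump, 84 x 84 mm, 130 mm to its shoulder, 204 mm tall, 0.75 kg, loose. It stands on the bench just beyond one end of the row of saucers, about 140 mm from the end saucer's centre; which end (left or right) changes. Leave it alone. Origin: centre of its underside.
- swab_box: White and blue cardboard box of swabs, 70 x 110 mm, 60 mm tall, 0.18 kg, loose, on the bench just beyond the other end of the row. Leave it alone. Origin: centre of its underside.

How it is judged:
By the outcome, as a careful person would: the job done as asked, in the order asked, and still so for the second after the job is handed in, with the robot touching nothing.
It also fails if it takes over 88 s, if anything falls off the work surface, if the arm or the gripper's body presses on something with over 40 N, if the wrist force passes 120 N, or if a joint passes its speed limit or range.

## Working session

There is one attempt and no reset: what is moved stays moved. The work goes in short steps, each a Python script; the robot and the scene stay as the last script left them, time stands still between calls to the robot, and variables do not carry over. Pictures are saved under pics/ and viewed, at most 14 in all, crops included, and the job is handed in when it is done.

```bash
mkdir -p pics; ls
python3 - <<'E'
from rig import arm, vision, job, status
import cv2
for n in ("scene","top","wrist"):
    c=vision.read_camera(n); cv2.imwrite(f"pics/{n}0.png",c["image"][:,:,::-1])
    print(n,c["intrinsics"],c["k1"],c["xyz"],c["attitude"])
print(status.current_tcp_rot(),status.current_t())
E
```

```text
pics
scene [[547.59636338   0.         310.30970675]
 [  0.         547.59636338 228.2251532 ]
 [  0.           0.           1.        ]] -0.15581405334493814 [1.11955506 0.54080147 0.55359996] [0.34540008 0.19306982 0.4419417  0.80505302]
top [[445.80917222   0.         327.58463846]
 [  0.         445.80917222 241.29944204]
 [  0.           0.           1.        ]] -0.004101827282407808 [0.47504487 0.00393919 0.89320045] [-0.69754577 -0.02443068  0.03327262  0.71535025]
wrist [[424.95670893   0.         313.08455149]
 [  0.         424.95670893 237.17474878]
 [  0.           0.           1.        ]] -0.06126686185892731 [0.15228353 0.55916844 0.37259779] [ 0.82139617 -0.11613614 -0.0771113   0.55305929]
[-3.03123683e-04  1.92211008e-01  9.81353205e-01 -8.50160750e-04] 0.15
```

View pics/scene0.png

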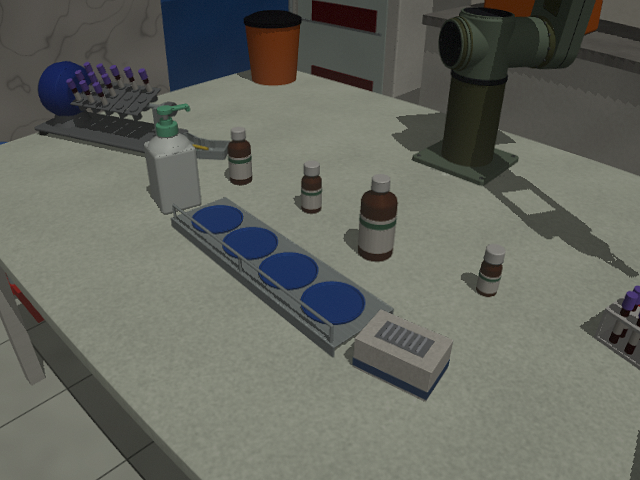

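View pics/top0.png

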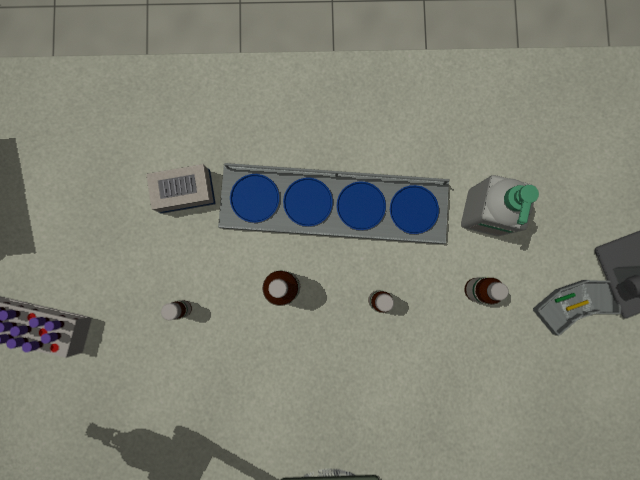

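The top view (up = +x, left = +y) puts the pump at the right (-y) end at about (505,205) and the box at the left at about (182,188). Saucers are at about x=255, 308, 361 and 415, y≈200. The caps are near (173,311), (278,288), (384,302) and (498,291). In the scene view they are at (495,252), (380,184), (312,169) and (238,134). So bottle_250 goes on saucer_4.

```bash
cat > h.py <<'E'
import numpy as np, cv2
from scipy.spatial.transform import Rotation as R
def rot(q): return R.from_quat(np.roll(q,-1))
def ray(c,uv):
    s=cv2.undistortPoints(np.array([[uv]],float),c["intrinsics"],np.array([c["k1"],0,0,0]))[0,0]
    d=rot(c["attitude"]).apply([s[0],-s[1],-1]); return np.array(c["xyz"]),d/np.linalg.norm(d)
def project(c,p):
    v=rot(c["attitude"]).inv().apply(np.array(p)-c["xyz"]); x=np.array([v[0],-v[1],-v[2]])
    return cv2.projectPoints(x[None],np.zeros(3),np.zeros(3),c["intrinsics"],np.array([c["k1"],0,0,0]))[0][0,0]
def tri(rays):
    A=sum(np.eye(3)-np.outer(d,d) for o,d in rays); b=sum((np.eye(3)-np.outer(d,d))@o for o,d in rays)
    p=np.linalg.solve(A,b); return p,[np.linalg.norm(np.cross(p-o,d)) for o,d in rays]
def plane(c,uv,z):
    o,d=ray(c,uv); return o+d*(z-o[2])/d[2]
def blobs(m,amin):
    n,l,s,ce=cv2.connectedComponentsWithStats(m.astype(np.uint8))
    return [(ce[i],s[i]) for i in range(1,n) if s[i][4]>amin]
def blue(img):
    h=cv2.cvtColor(img,cv2.COLOR_RGB2HSV); return (h[...,0]>100)&(h[...,0]<130)&(h[...,1]>150)&(h[...,2]>60)
def white(img):
    h=cv2.cvtColor(img,cv2.COLOR_RGB2HSV); return (h[...,1]<T_S)&(h[...,2]>T_V)
T_S,T_V=22,120
E
python3 - <<'E'
from h import *
from rig import vision
s,t=vision.read_camera("scene"),vision.read_camera("top")
for n,c,pts in(("scene",s,[(495,252),(380,184),(312,169),(238,134)]),("top",t,[(173,311),(278,288),(384,302),(498,291)])):
    h=cv2.cvtColor(c["image"],cv2.COLOR_RGB2HSV)
    for u,v in pts:
        print(n,(u,v),h[v-2:v+3:2,u-2:u+3:2].reshape(-1,3).mean(0).round(), "bg",h[v-25,u+25])
    print([(ce.round(1),st[4]) for ce,st in blobs(blue(c["image"]),600)])
    for u,v in pts:
        w=h[v-18:v+22,u-18:u+18]; m=(w[...,1]<22)&(w[...,2]>120); print(blobs(m,20))
    cr=[cv2.resize(c["image"][v-40:v+60,u-40:u+40],None,fx=2.4,fy=2.4,interpolation=0) for u,v in pts]
    cv2.imwrite(f"pics/crop_{n}.png",np.hstack(cr)[:,:,::-1])
E
```

```text
scene (495, 252) [ 25.  13. 127.] bg [ 39  25 132]
scene (380, 184) [ 26.  14. 110.] bg [ 35  25 133]
scene (312, 169) [ 25.  14. 115.] bg [ 38  28 136]
scene (238, 134) [ 25.  13. 109.] bg [ 36  27 134]
[(array([202.5,  44.6]), np.int32(3148)), (array([57.6, 79.6]), np.int32(1074)), (array([218.8, 217.7]), np.int32(973)), (array([251.7, 241.6]), np.int32(1207)), (array([290. , 269.2]), np.int32(1505)), (array([334.5, 301.1]), np.int32(1890))]
[(array([19.225  , 14.90625]), array([ 10,   9,  19,  12, 160], dtype=int32))]
[(array([19.1953125, 11.9296875]), array([ 11,   8,  18,   9, 128], dtype=int32))]
[(array([17.59090909, 12.79545455]), array([11,  9, 15,  8, 88], dtype=int32))]
[(array([17.65217391, 12.88405797]), array([10, 10, 15,  7, 69], dtype=int32))]
top (173, 311) [ 18.  20. 150.] bg [ 30  28 145]
top (278, 288) [ 17.  19. 151.] bg [ 35  30 151]
top (384, 302) [ 18.  19. 147.] bg [ 33  31 148]
top (498, 291) [ 18.  20. 143.] bg [ 30  28 148]
[(array([254.5, 197.7]), np.int32(1835)), (array([307.8, 201.5]), np.int32(1844)), (array([361. , 205.4]), np.int32(1845)), (array([414. , 209.2]), np.int32(1846))]
[(array([13.5678392 , 18.30653266]), array([  6,  10,  16,  17, 199], dtype=int32))]
[(array([17.0913242 , 18.14155251]), array([  9,  10,  17,  17, 219], dtype=int32))]
[(array([18.46859903, 18.41062802]), array([ 11,  11,  16,  16, 207], dtype=int32))]
[(array([19.30769231, 18.01442308]), array([ 11,  10,  17,  17, 208], dtype=int32))]
```

```bash
cat > meas.py <<'E'
from h import *
def top_disc(c,u,v):
    u,v=int(round(u)),int(round(v)); w=c["image"][v-18:v+22,u-18:u+18]; b=max(blobs(white(w),20),key=lambda b:b[1][4])
    return b[0]+[u-18,v-18]
E
python3 - <<'E'
from meas import *
from rig import vision
s,t=vision.read_camera("scene"),vision.read_camera("top")
P=[(495,252),(380,184),(312,169),(238,134)];Q=[(173,311),(278,288),(384,302),(498,291)]
for p,q in zip(P,Q):
    a,b=top_disc(s,*p),top_disc(t,*q); x,r=tri([ray(s,a),ray(t,b)]); print("cap",x.round(4),np.round(r,4))
bs=[ce for ce,st in blobs(blue(s["image"]),600) if ce[1]>200][::-1]; bt=[ce for ce,st in blobs(blue(t["image"]),600)]
X=[]
for a,b in zip(bs,bt):
    x,r=tri([ray(s,a),ray(t,b)]); X.append(x); print("saucer",x.round(4),np.round(r,4),plane(t,b,.0245).round(4),plane(s,a,.0245).round(4))
print(np.linalg.norm(np.diff(X,axis=0),axis=1))
E
```

```text
cap [0.4223 0.2812 0.0835] [0. 0.]
cap [0.4601 0.0798 0.1476] [0.0001 0.0001]
cap [ 0.429  -0.1047  0.1007] [0.0002 0.0002]
cap [ 0.4449 -0.3015  0.1216] [0.0005 0.0005]
saucer [0.6347 0.1345 0.0253] [0.0013 0.0013] [0.6356 0.1337 0.0245] [0.6331 0.1349 0.0245]
saucer [0.6245 0.03   0.0255] [0.0013 0.0013] [0.6255 0.0291 0.0245] [0.6228 0.0301 0.0245]
saucer [ 0.6143 -0.0744  0.0258] [0.0012 0.0012] [ 0.6154 -0.0754  0.0245] [ 0.6125 -0.0749  0.0245]
saucer [ 0.604  -0.1786  0.0262] [0.0013 0.0013] [ 0.6052 -0.1799  0.0245] [ 0.6018 -0.1796  0.0245]
[0.10499029 0.10496352 0.10472567]
```

View pics/crop_scene.png

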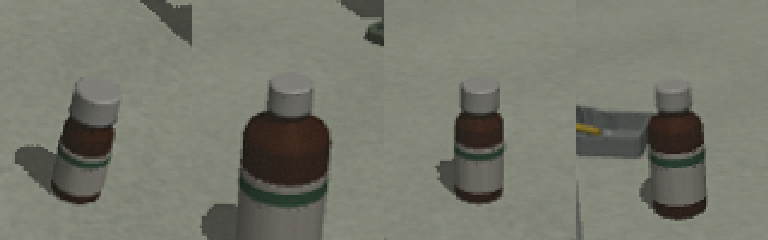

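Triangulated cap-top heights are 83.5, 147.6, 100.7 and 121.6 mm, so from left to right the bottles are 30, 250, 60 and 125. All four stand upright. I'll place them smallest first so no path crosses a bottle already placed.

```bash
cat > act.py <<'E'
from rig import arm, vision, job, status
import numpy as np
D=[0,0,1,0]; HI=.385
def move(p,v,**k): return arm.move_straight(list(p),D,velocity=v,**k)
def pick(x,y,top):
    arm.grip(.06,40); arm.goto([x,y,HI],D); g=top-.009+.155
    hit=move([x,y,g+.03],.25,contact_N=8) or move([x,y,g],.06,contact_N=5)
    arm.grip(.0,40); print("pick hit",hit,"width",status.current_width(),"F",status.current_grasp_force(),"t",status.current_t())
    return g
def place(x,y,g,start,via=None,floor=.0225):
    move([*start,g+.065],.12)
    print("held",status.current_width(),np.round(status.current_wrist_force(),2))
    for w in ([via] if via else [])+[(x,y)]: move([*w,g+.065],.18)
    move([x,y,g+floor+.006],.1)
    hit=move([x,y,g+floor-.004],.015,contact_N=1.5)
    print("placed",hit,np.round(status.current_position(),4),"exp z",g+floor,np.round(status.current_wrist_force(),2))
    arm.grip(.055); move([x,y,HI],.2); print("w",status.current_width(),"t",status.current_t())
E
python3 - <<'E'
from act import *
import cv2
s=(.4223,.2812); g=pick(*s,.0835); place(.6347,.1345,g,s)
cv2.imwrite("pics/s1.png",vision.read_camera("scene")["image"][:,:,::-1])
E
```

```text
pick hit False width 0.0300030255024934 F 39.38608467578888 t 3.6333
held 0.030292538072619224 [-0.09  0.7  -0.84]
placed True [0.635  0.1344 0.2525] exp z 0.252 [ 0.7  -0.76  3.91]
w 0.054884744219492784 t 8.0833
```

View pics/s1.png

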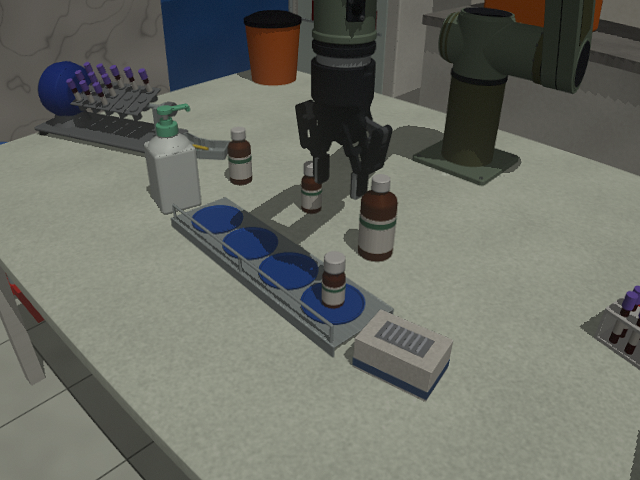

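The small bottle stands upright at about (333,285) in the middle of its saucer at (333,301), and nothing else has moved. On to the next two.

Run:
```python
from act import *
import cv2
s=(.429,-.1047); g=pick(*s,.1007)
assert .027<status.current_width()<.034
place(.6245,.030,g,s)
s=(.4449,-.3015); g=pick(*s,.1216)
assert .027<status.current_width()<.034
place(.6143,-.0744,g,s)
cv2.imwrite("pics/s2.png",vision.read_camera("scene")["image"][:,:,::-1])
```

```text
pick hit False width 0.029836144741625943 F 39.432719349861145 t 11.1667
held 0.02960529588626447 [ 0.64 -0.03 -1.23]
placed True [0.6248 0.0299 0.2697] exp z 0.2692 [0.4  0.43 4.59]
w 0.054937964063417034 t 15.4167
pick hit False width 0.029874888573005857 F 39.594016671180725 t 18.575
held 0.029601242536565233 [ 0.19 -0.8  -2.92]
placed True [ 0.6146 -0.0746  0.2906] exp z 0.2901 [-0.25 -1.03  4.95]
w 0.05527387530223972 t 22.9833
```

View pics/s2.png

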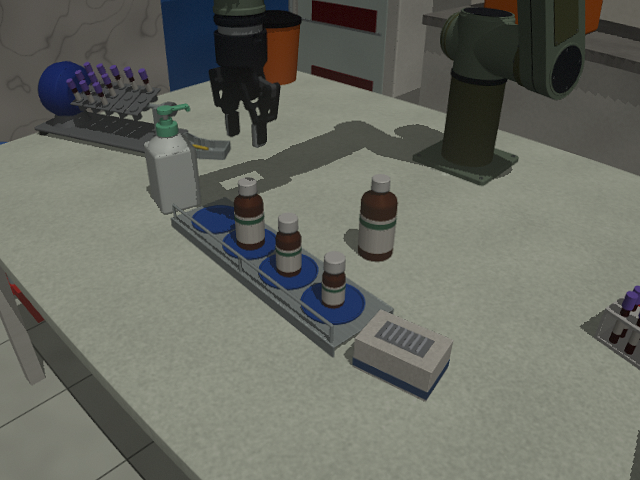

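Three bottles stand upright and centred: (333,285), (288,250) and (250,218). The free saucer is at (217,217). Bottle_250 comes next, routed around bottle_125.

Run:
```python
from act import *
from meas import *
s=(.4601,.0798); g=pick(*s,.1476); arm.grip(0,60)
assert .027<status.current_width()<.034
place(.604,-.1786,g,s,via=(.46,-.1786))
arm.goto([.42,.1,.42],D); arm.sleep(.5)
s,t=vision.read_camera("scene"),vision.read_camera("top")
cv2.imwrite("pics/s3.png",s["image"][:,:,::-1]);cv2.imwrite("pics/t3.png",t["image"][:,:,::-1])
for (x,y),h in zip([(.6347,.1345),(.6245,.03),(.6143,-.0744),(.604,-.1786)],(.0835,.1007,.1216,.1476)):
    p=[x,y,h+.0225]
    try: q,r=tri([ray(c,top_disc(c,*project(c,p))) for c in (s,t)]); print((q-p).round(4),np.round(r[0],4))
    except Exception as e: print(e)
```

```text
pick hit True width 0.02644074017962652 F 39.268527030944824 t 24.8833Traceback (most recent call last):
  File "<stdin>", line 4, in <module>
AssertionError
```

Run:
```python
from act import *
import cv2
print(status.current_position(),status.current_width(),status.current_grasp_force(),status.current_wrist_force())
s=vision.read_camera("scene")["image"]
cv2.imwrite("pics/s3.png",cv2.resize(s[60:360,140:540],None,fx=2,fy=2)[:,:,::-1])
```

```text
[0.45815137 0.07985726 0.31790658] -1.6437847599088683e-05 0.3929398488253355 [ 0.32227567 -1.20063186  0.03081555]
```

View pics/s3.png

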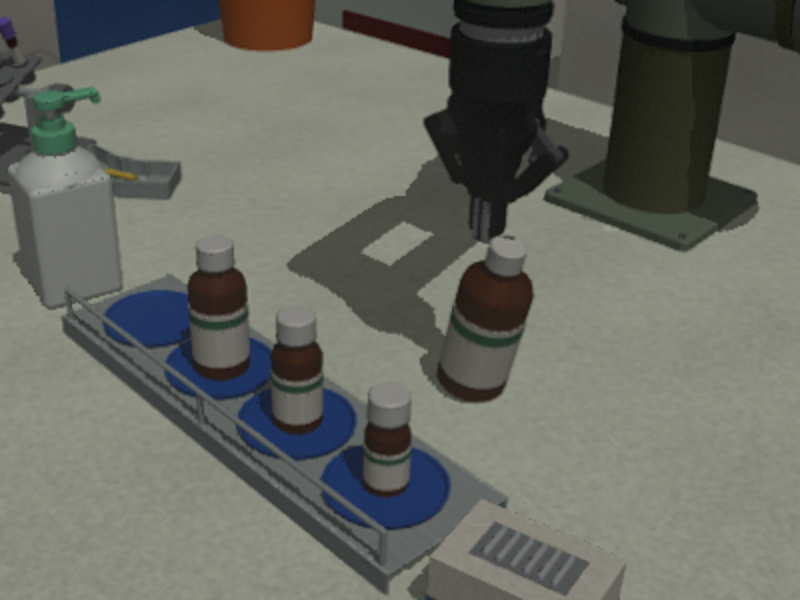

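The pick stopped early because the contact trigger fired falsely on acceleration. The fingers then closed on only the cap's edge and slid off. The bottle now leans, with its cap at about (505,255) in the crop and its base at about (475,385). I'll check whether it is still moving before doing anything.

Run:
```python
from act import *
from meas import *
for i in range(2):
    s,t=vision.read_camera("scene"),vision.read_camera("top")
    h=cv2.cvtColor(s["image"],cv2.COLOR_RGB2HSV)[160:270,340:430]
    m=(h[...,0]<14)&(h[...,1]>110); print(status.current_t(),[(b[0].round(1),b[1]) for b in blobs(m,60)], status.current_wrist_force().round(2), status.current_velocity if 0 else "")
    w=white(s["image"][170:200,370:410]); print([(b[0]+[370,170]).round(1) for b in blobs(w,20)])
cv2.imwrite("pics/s4.png",np.hstack([cv2.resize(s["image"][120:280,310:450],None,fx=2.8,fy=2.8),cv2.resize(t["image"][230:390,220:340],None,fx=2.8,fy=2.8)])[:,:,::-1])
```

```text
25.4333 [(array([48.7, 45. ]), array([ 31,  31,  35,  30, 537], dtype=int32))] [ 0.16 -0.13  0.65] 
[array([394.4, 183.3])]
25.5333 [(array([48.3, 44.8]), array([ 31,  31,  35,  26, 529], dtype=int32))] [-0.5  -0.87  0.29] 
[array([394.5, 183.3])]
```

View pics/s4.png

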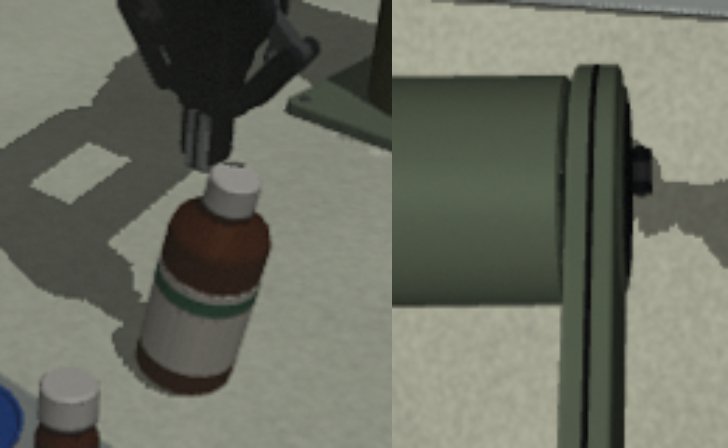

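Run:
```python
from act import *
from meas import *
s=vision.read_camera("scene")
c=plane(s,(394.4,183.3),.151)
# base centre: amber lowest part of the body + label; contact pixel estimate
u0=project(s,[.4601,.0798,0]); print("cap now",c.round(4),"upright base px",u0,"cap if upright",project(s,[.4601,.0798,.1476]))
w=s["image"][225:285,330:430]; h=cv2.cvtColor(w,cv2.COLOR_RGB2HSV); m=(h[...,0]<14)&(h[...,1]>110)
print([(b[0]+[330,225],b[1]) for b in blobs(m,30)])
import glob
o=cv2.imread("pics/scene0.png")[225:285,330:430]; h=cv2.cvtColor(o,cv2.COLOR_BGR2HSV); m=(h[...,0]<14)&(h[...,1]>110)
print([(b[0]+[330,225],b[1]) for b in blobs(m,30)])
print(status.current_position(), project(s,[.458,.08,.145]))
```

```text
cap now [0.4658 0.1102 0.151 ] upright base px [375.03365037 252.25637995] cap if upright [381.17452851 177.92071278]
[(array([337.07446809, 278.57446809]), array([ 0, 49, 15, 11, 94], dtype=int32))]
[]
[0.4584073  0.07981475 0.31789043] [381.931773   178.95868514]
```

The bottle leans about 12° toward +y. The closed fingers stand where its cap should be and block it from righting itself. I'll withdraw them slowly toward -y so the cap follows them back upright, then rise.

Run:
```python
from act import *
from meas import *
x,y,z=status.current_position()
move([x,y-.05,z],.012); print(status.current_wrist_force().round(2))
move([x,y-.05,HI+.03],.1); arm.goto([.4,-.25,HI+.03],D); arm.sleep(.3)
s,t=vision.read_camera("scene"),vision.read_camera("top")
cv2.imwrite("pics/s5.png",np.hstack([cv2.resize(s["image"][130:290,310:450],None,fx=2.6,fy=2.6),cv2.resize(t["image"][230:390,220:340],None,fx=2.6,fy=2.6)])[:,:,::-1])
a=top_disc(s,378,182);b=top_disc(t,278,288);print(a,b,tri([ray(s,a),ray(t,b)]),status.current_t())
```

```text
[ 0.52  0.27 -0.24]
[381.16935484 177.87096774] [277.39090909 288.01363636] (array([0.45997379, 0.07941486, 0.14749982]), [np.float64(0.00022971053226488264), np.float64(0.00022971053226479425)]) 32.525
```

View pics/s5.png

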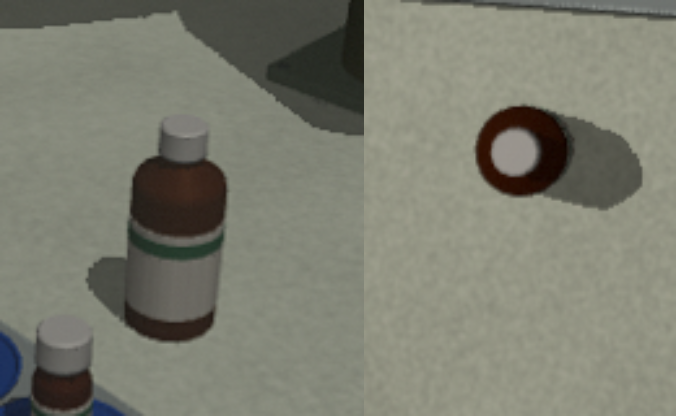

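The bottle is upright again at (0.4600, 0.0794), cap top at 147.5 mm. I'll repeat the pick without a contact stop on the fast leg, and check the depth before closing.

Run:
```python
from act import *
from meas import *
s=(.4600,.0794); g=.1475-.009+.155
arm.grip(.065,60); arm.goto([*s,HI],D); arm.sleep(.2)
move([*s,g+.04],.15); move([*s,g],.05)
p=status.current_position(); print(p,g,status.current_width()); assert abs(p[2]-g)<.003
arm.grip(0,60); print(status.current_width(),status.current_grasp_force()); assert .027<status.current_width()<.034
place(.604,-.1786,g,s,via=(.46,-.1786))
arm.goto([.42,.15,.42],D); arm.sleep(.5)
s,t=vision.read_camera("scene"),vision.read_camera("top")
cv2.imwrite("pics/s6.png",s["image"][:,:,::-1]);cv2.imwrite("pics/t6.png",t["image"][:,:,::-1])
for (x,y),h in zip([(.6347,.1345),(.6245,.03),(.6143,-.0744),(.604,-.1786)],(.0835,.1007,.1216,.1476)):
    p=[x,y,h+.0225]
    try: q,r=tri([ray(c,top_disc(c,*project(c,p))) for c in (s,t)]); print((q-p).round(4),np.round(r[0],4))
    except Exception as e: print(e)
print(status.current_t())
```

```text
[0.46020189 0.07940469 0.29372415] 0.2935 0.06487381338520605
0.02916230354853791 58.950238823890686
held 0.02947189366548046 [ 0.04  0.54 -3.62]
placed True [ 0.6042 -0.1789  0.3166] exp z 0.316 [ 0.06 -1.03  5.18]
w 0.05479036301042861 t 41.5667
[ 0.     -0.0006 -0.    ] 0.0001
[ 0.     -0.0003 -0.0001] 0.0003
[-0.0003 -0.0002 -0.0008] 0.0004
[-0.     -0.0003 -0.0007] 0.0006
43.575
```

View pics/s6.png

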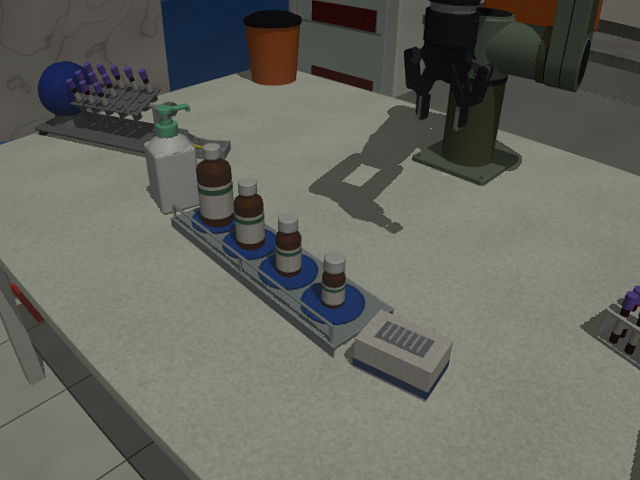

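View pics/t6.png

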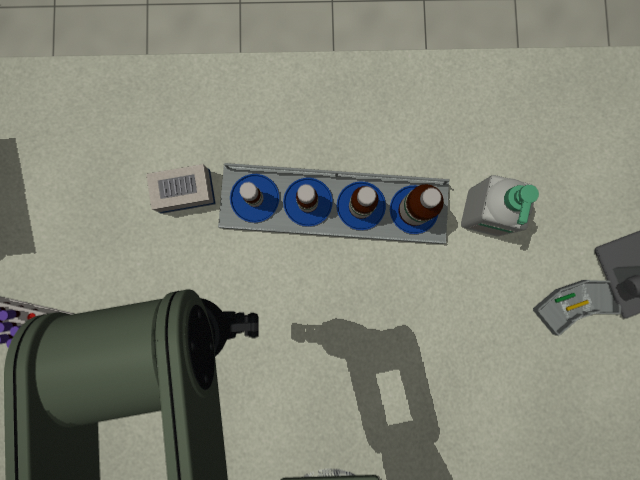

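All four bottles stand upright, within about 1 mm of the saucer centres. They run largest to smallest from the pump at (505,205) to the box at (182,188) in the top view, and the pump and box are where they were at the start.

```bash
python3 -c "
from rig import job; print(job.hand_in())"
```

```text
the job is handed in; nothing more can be done
None
```

The four bottles stand upright in the middle of their saucers, largest next to the pump bottle down to smallest, and the job is handed in at about 44 s; on the first try bottle_250 was tilted about 12° by a bad grasp, but it was brought back upright without falling and then placed normally.

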